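# Draw the cupboard bin out to the runner's tight spot, ease it back and open its lid

### The arm

A 6-joint arm with a two-finger parallel gripper is mounted at the origin on the work surface. World frame = base frame: x ahead of the robot, y to its left, z up, the work surface at z = 0. Lengths are in mm, angles in rad, forces in N, time in s.
With the tool pointing down it reaches from about 275 to 1000 mm from the base axis. Payload 8.4 kg.
Tool frame: the origin (TCP) lies at the very end of the fingers, on their centre line; the grasp point (between the pads) lies 19 mm behind it (r.tcp_to_grasp is the distance from the TCP to the grasp point, in mm); z points along the fingers, y is the line along which they close (so a half turn about z gives the same grasp; the last joint's range is limited). The gripper opens to 85 mm and grips with 20 to 120 N. Pads are 22 mm wide; open, the fingers measure 114 mm over their backs; the gripper's body (76 mm by 85 mm) begins 54 mm behind the grasp point. The pads swing forward as they close: fully open they stand 13 mm farther back than shut.
Start: joints at [1.285, 0.353, 1.633, -0, 1.155, -0.002], TCP at [175.002, 600.002, 231.281] pointing down, gripper open.
Joint ranges: [-2.63, 2.63], [-0.92, 2.1], [0.06, 2.66], [-1.3, 4.44], [0, 2.69], [-3.02, 3.02]. Speed limits (rad/s): [2.22, 2.22, 2.79, 3.14, 3.14, 3.14].

### API

Orientations are given as [roll, pitch, yaw] about the fixed x, y, z axes, in that order (R = Rz(yaw) Ry(pitch) Rx(roll)).
In Python, from rig import r gives the robot as it stands. The module is installed in compiled form; this text tells all that it offers.
- The arm moves only by the tool play_rows, never from a script. Its argument "rows" is a list of rows, each an object with "dp": the shift along the tool's x, y, z in units of 40 mm (1.0 is 40 mm), a list of three; "turn": the turn, a rotation vector about the tool's x, y, z in units of 6 degrees (1.0 is 6 degrees), a list of three; "fingers": the closure, from 0 (fully open) to 1 (shut). In form: [{"dp": [tx, ty, tz], "turn": [wx, wy, wz], "fingers": fingers}, ...]. A call has 1 to 5 rows; each row shifts and turns the commanded pose from where the row before left it, along the tool's axes as they then stand; what a row does not reach is not made up. A row lasts 1/12 s, in which the tool goes at most 41.7 mm and 7.16 degrees, less where a joint would pass 70% of its speed; a pose out of reach is approached as far as the arm can. A call is refused whole if a number of a shift passes 1 or a number of a turn 1, either way. A call with a gripper value outside its range is refused whole. The fingers move at their own pace and stop on an object; "force" is the grip in N (left out, the last holds). Time passes only in rows, so rows that do not move let the fingers close. It gives the time, the measured TCP pose, the force, the opening and the grip force at its end, in the units of the state.
- r.sense(): the state, without advancing time (a new reading comes with each control period).
- r.grab_frame(name): name is "side" or "top" or "wrist"; returns a dict with "pixels" (384x512x3 uint8, red, green, blue), "fx", "fy", "cx", "cy" (pixels), "dist" ([k1, k2, p1, p2, k3] as OpenCV has them; the pictures are not rectified), "pose" (4x4, takes a point from camera to world coordinates). Camera axes: x right, y down, z forward; pixel columns grow to the right and rows downward; lengths in mm; the calibration is good to about 2 mm. A picture is of the moment at which its call begins. There is no depth.
- r.sign_off(): hands the job in; it is judged then, once.
The state is a dict: "clock": time; "qpos": joint angles; "qvel": joint speeds; "joint_efforts": joint torques, N m; "eef_pos": TCP position; "tcp_rot": TCP orientation; "contact_force": force on the tool from outside, world axes, zero at the start; "wrist_torque": the same for the moment, N m; "opening": opening from 0.0 (shut) to 1.0 (fully open); "grasp_force": force on a finger pad.
Only numpy, scipy, OpenCV 4.12 (cv2) and the standard library are available. Lean on these libraries where they do the work, as an engineer would, in place of code of your own. Each camera call takes 0.05 s, during which the arm holds its last target. There are 200 camera calls.

### The job

Get the bin ready for use: draw it out on its pull-out until you feel the bent runner go tight, without forcing it, then ease it back in by about two centimetres so that it runs free. Then press the button at the front of the bin so that its lid springs fully open, and leave the other things in the cupboard where they are.

Things in the scene. Friction and masses are not known exactly. Their poses are not given: they have to be found in the camera images.
- unit: Fixed part of the pull-out: two steel rails on the black base (x = 30 to 262 mm) and a white wire shelf over the back of the bin (x = 150 to 262 mm, 270 mm wide, 300 mm high; a carton on it reaches 350 mm). Origin on the base, right below the handle of the fully shut pull-out. Its +x points into the cupboard, away from the robot; the pull-out is drawn out along its -x.
- carriage (a joint): How far the pull-out is drawn out (m, 0 shut, to 0.22). Steady drag 2.5 N; it stays where left. A runner is bent at a place nothing shows, 0.105 to 0.18 m out: from there the pull climbs 1.2 N for each mm further, and it springs back if let go. 16 mm into the bend (20 N) is damage: stop when the pull has risen by about 7 to 10 N, some 5 to 8 mm in, and ease back from there.
- handle (a point): Middle of the upright steel bow handle on the pull-out's white front panel; axes as the unit's. Its grip is an upright round bar, 12 mm thick, 100 mm long (50 mm each way), 105 mm above the base; the panel's face is 36 mm behind it (+x), 172 mm wide, reaching 70 mm above this point. Pinch the bar from its sides (along y).
- bin_front (a point): Foremost top edge of the bin's latch housing, middle of its width; 137 mm above and 12 mm behind (+x) the handle. Housing (116 mm wide, 22 mm high) and button jut out over the handle, so a hand straight above the handle is blocked: lean it back towards the robot by 25 to 45 degrees, fingers pointing down and into the cupboard. Bin: grey plastic, 160 x 160 mm, 245 mm high, fast in the pull-out.
- button_top (a point): Centre of the top face of the bin's push button, a light grey level bar, 34 mm (x) by 90 mm (y), standing 14 mm proud of the latch housing; 257 mm above the base, 30 mm behind the handle. Pressed straight down it goes 7 mm (1.6 N at first, 5.5 N at the bottom) and unlatches the lid from 5 mm down. The lid's front edge is 28 mm behind this point (+x).
- button (a joint): How far the button is pressed down (m, 0 to 0.007); it springs back.
- lid_edge (a point): Middle of the front edge of the bin's lid, half way up its thickness; its z axis is the lid's outward normal: straight up when shut and latched, leant over by 1.4 rad when fully open. The lid is a light grey plate, 156 mm deep, 170 mm wide, hinged along the bin's back edge; unlatched, its spring swings it up and back in about a second. With the pull-out shut it would strike the wire shelf.
- milk_bottle: Bystander: white glass milk bottle, 82 mm across, 212 mm high; origin at the centre of its foot.
- tuna_tin: Bystander: empty open steel tin, 85 mm across, 38 mm high; origin at the centre of its foot.
- peg: Bystander: green plastic clothes peg lying flat, 76 x 20 x 11 mm; origin at the centre of its underside.
- clear_lid: Bystander: clear plastic lid lying flat, 108 mm across, 11 mm high; origin at the centre of its underside.
- jam_jar: Bystander: jar with a steel cap, 72 mm across, 100 mm high; origin at the centre of its foot.
- tab_carton: Bystander: cardboard carton, 70 x 130 x 110 mm; origin at the centre of its underside.
- dust_brush: Bystander: flat dusting brush, about 200 mm long, lying on the base, its handle to its own -x; origin on its underside.

How it is judged (in metres and radians):
On the way, in this order (a step that is already met when the one before it is completed fails the run):
1. the pull-out is drawn into the tight spot far enough to feel it (1.5 mm or more, about 2 N over the ordinary drag) (x of tight in the frame of handle above 0.2115 m), for 0.05 s.
2. the pull-out is eased back to stand 7 to 32 mm short of where the tight spot begins (x of tight in the frame of handle between 0.178 and 0.203 m), for 0.3 s.
3. the lid has sprung open (past 1.2 rad) (angle between lid_edge's own z axis and vertical above 1.2 rad), for 0.2 s.
At the end, for the whole second after the job is handed in: The pull-out stands still, 7 to 32 mm short of where the tight spot begins; the lid is open by more than 1.2 rad, the button is back up, and nothing else has been shifted by more than 30 mm (all of step 2 and angle between lid_edge's own z axis and vertical above 1.2 rad and value of joint button below 0.003 m and velocity of joint carriage between -0.01 and 0.01 m/s); the robot touches nothing.
It fails at once if the pull-out is forced 16 mm or more into the tight spot (about 20 N) (x of tight in the frame of handle above 0.226 m).
It fails at once if another thing in the cupboard is shifted by more than 30 mm (distance of any of milk_bottle, tuna_tin, peg, clear_lid, jam_jar, tab_carton, dust_brush from where it was at the start of the episode above 0.03 m).
It fails at once if a standing bottle or jar is tipped (angle between any of milk_bottle, jam_jar's own z axis and vertical above 0.35 rad).
It also fails if it takes over 51 s, if anything falls off the work surface, if the arm or the gripper's body presses on something with over 40 N, if the wrist force passes 120 N, or if a joint passes its speed limit or range.

## Working session

There is one attempt and no reset: what is moved stays moved. The work goes in short steps, Python scripts to look and compute and a tool call to move; the robot and the scene stay as the last step left them, time stands still between calls to the robot, and variables do not carry over. Pictures are saved under pics/ and viewed, at most 10 in all, crops included, and the job is handed in when it is done.

Besides the shell and the picture viewer there is one more tool, called after "Call:" as name(argument=value, ...) on one line, values as JSON. play_rows: Moves the arm, as the interface text tells. Its arguments: {"type":"object","properties":{"rows":{"type":"array"},"force":{"type":"number"}},"required":["rows"]}

```bash
mkdir -p pics; cat > h.py <<'E'
import numpy as np, cv2
from rig import r
from scipy.spatial.transform import Rotation as R
def snap(n,fn):
    f=r.grab_frame(n); cv2.imwrite('pics/'+fn,cv2.cvtColor(f['pixels'],cv2.COLOR_RGB2BGR)); np.save('pics/'+fn[:-4]+'.npy',f,allow_pickle=True); return f
def load(fn): return np.load('pics/'+fn,allow_pickle=True).item()
def ray(f,u,v):
    K=np.array([[f['fx'],0,f['cx']],[0,f['fy'],f['cy']],[0,0,1]],float)
    p=cv2.undistortPoints(np.array([[[u,v]]],float),K,np.array(f['dist'],float))[0,0]
    T=np.array(f['pose']); return T[:3,3],T[:3,:3]@np.array([p[0],p[1],1])
def plane(f,u,v,z):
    o,d=ray(f,u,v); return o+d*(z-o[2])/d[2]
def proj(f,P):
    K=np.array([[f['fx'],0,f['cx']],[0,f['fy'],f['cy']],[0,0,1]],float)
    T=np.linalg.inv(np.array(f['pose']));
    return cv2.projectPoints(np.array(P,float).reshape(-1,1,3),cv2.Rodrigues(T[:3,:3])[0],T[:3,3],K,np.array(f['dist'],float))[0][:,0]
def tri(l):
    A=np.zeros((3,3));b=np.zeros(3)
    for f,u,v in l:
        o,d=ray(f,u,v);d=d/np.linalg.norm(d);M=np.eye(3)-np.outer(d,d);A+=M;b+=M@o
    return np.linalg.solve(A,b)
E
python3 - <<'E'
from h import *
for n in ['side','top','wrist']:
    f=snap(n,n+'0.png'); print(n,np.round(f['pose'],3).tolist(),f['fx'])
print(r.sense())
a=[cv2.imread(f'pics/{n}0.png') for n in ['side','top']]
E
```

```text
side [[0.777, -0.456, 0.434, 15.276], [-0.629, -0.544, 0.556, -653.768], [-0.018, -0.705, -0.709, 993.912], [0.0, 0.0, 0.0, 1.0]] 373.6158262524905
top [[-0.029, -0.993, 0.117, 358.678], [-0.999, 0.027, -0.02, -6.072], [0.017, -0.117, -0.993, 1572.962], [0.0, 0.0, 0.0, 1.0]] 380.4799366620335
wrist [[0.28, 0.913, 0.298, 97.686], [0.96, -0.266, -0.088, 621.351], [-0.001, 0.31, -0.951, 374.573], [0.0, 0.0, 0.0, 1.0]] 287.8027548505904
{'clock': 0.15, 'qpos': array([ 1.28459267e+00,  3.53534128e-01,  1.63396757e+00,  2.87712576e-05,
        1.15521517e+00, -2.36768797e-03]), 'qvel': array([-0.00075836, -0.00213585, -0.00323956, -0.00127494, -0.00087273,
       -0.00145015]), 'joint_efforts': array([-4.81326751e-04, -6.05643010e+01, -3.42341959e+01,  5.95697998e-05,
        6.16002872e-03, -5.23528911e-05]), 'eef_pos': array([174.89125198, 599.64128625, 230.70416729]), 'tcp_rot': array([-3.14046851e+00, -2.89709340e-05,  2.85774504e+00]), 'contact_force': array([ 0.9181017 ,  0.16457145, -0.29585978]), 'wrist_torque': array([-0.02286474, -0.05064644,  0.01682548]), 'grasp_force': 0.0, 'opening': 1.0019241356581765}
```

View pics/side0.png

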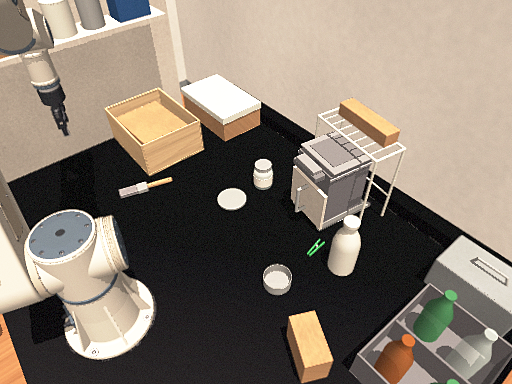

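View pics/top0.png

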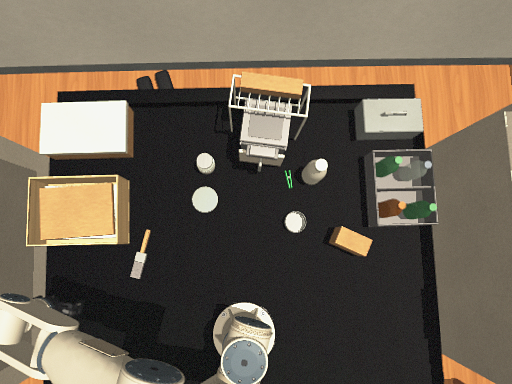

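The side view shows the bin at about (330,180), with its handle near (297,198) and the bottle at (345,245). The top view shows the bin at (265,130), the handle near (261,165), the bottle at (315,172) and the jam jar at (205,163). I'll zoom in on the bin in both views.

```bash
python3 - <<'E'
from h import *
a=cv2.resize(cv2.imread('pics/side0.png')[125:235,280:380],None,fx=5,fy=5,interpolation=cv2.INTER_CUBIC)[:550,:400]
a=cv2.resize(cv2.imread('pics/side0.png')[125:235,285:375],(450,550),interpolation=cv2.INTER_CUBIC)
b=cv2.resize(cv2.imread('pics/top0.png')[70:180,225:295],(350,550),interpolation=cv2.INTER_CUBIC)
cv2.imwrite('pics/c1.png',np.hstack([a,b]))
E
```

```text
(no output)
```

View pics/c1.png

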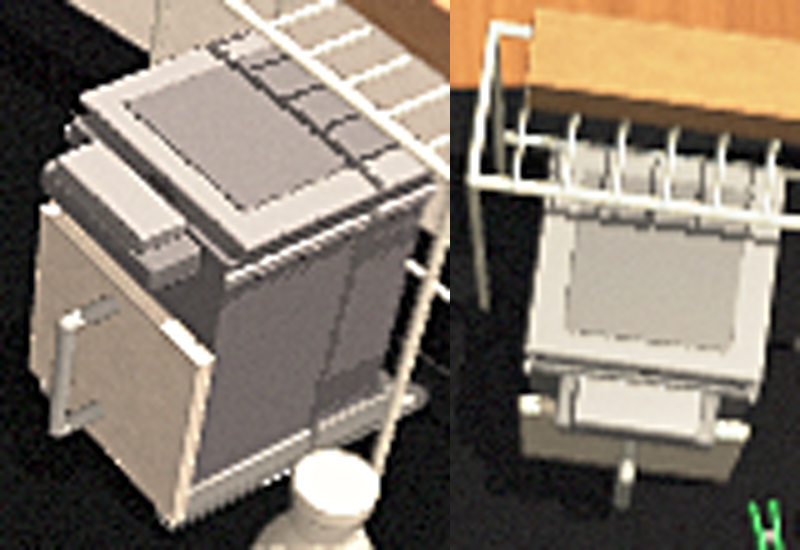

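```bash
python3 - <<'E'
from h import *
S=load('side0.npy');T=load('top0.npy')
s=lambda u,v:(S,285+(u-2)/5,125+(v-2)/5)
t=lambda u,v:(T,225+(u-452)/5,70+(v-2)/5)
def p(n,a,b): 
    P=tri([s(*a),t(*b)]); print(n,P.round(1), 'res',(proj(S,P)-s(*a)[1:]).round(1)); return P
bt=p('btn',(120,190),(640,401))
l1=p('lidFL',(82,100),(527,357)); l2=p('lidFR',(230,268),(757,384))
h=p('bar',(66,375),(625,475))
ht=p('bartop',(70,320),(628,452));hb=p('barbot',(58,430),(622,503))
p('panel TL',(42,208),(522,405));p('panel TR',(205,360),(745,430));
d=l2-l1;print(np.linalg.norm(d),'x-axis yaw',np.degrees(np.arctan2(d[1],d[0]))+90)
for n,a in dict(bottleTop=(315+3,163),).items(): print(n,plane(T,*a,212))
for n,u,v,z in [('bottleTop',321,164,212),('jamtop',205,159,100),('tin',295,222,19),('peg',289,178,6),('clear',205,200,5),('carton',352,241,55)]: print(n,plane(T,u,v,z).round(0))
print(plane(S,350,223,212).round())
E
```

```text
btn [683.4 -84.3 252.1] res [[ 0.4 -0.1]]
lidFL [720.   -7.5 255.7] res [[-1.   0.2]]
lidFR [ 694.9 -168.1  240.9] res [[ 1.1 -0.2]]
bar [660.  -78.7 101.2] res [[ 0.8 -0.1]]
bartop [665.2 -77.1 148.7] res [[ 1.9 -0.4]]
barbot [650.  -80.3  54.5] res [[-0.4  0.1]]
panel TL [ 7.034e+02 -7.000e-01  1.702e+02] res [[ 0.1 -0. ]]
panel TR [ 680.1 -168.4  172.2] res [[-0.1  0. ]]
163.2094038346296 x-axis yaw -8.878447213414177
bottleTop [ 639.96760268 -288.56099078  212.        ]
bottleTop [ 636. -299.  212.]
jamtop [691. 134. 100.]
tin [ 437. -222.   19.]
peg [ 622. -206.    6.]
clear [539. 146.   5.]
carton [ 352. -442.   55.]
[ 625. -304.  212.]
```

Call:
play_rows(rows=[{"dp":[-0.3,-0.3,0],"turn":[0,0,0],"fingers":0},{"dp":[-0.7,-0.67,0],"turn":[0,0,0],"fingers":0},{"dp":[-0.7,-0.67,0],"turn":[0,0,0],"fingers":0},{"dp":[-0.7,-0.67,0],"turn":[0,0,0],"fingers":0},{"dp":[-0.7,-0.67,0],"turn":[0,0,0],"fingers":0}], force=60)

```text
clock: 0.57
eef_pos: [260.9, 449.2, 231.0]
tcp_rot: [-3.141, -0.0, 2.859]
contact_force: [0.1, -0.4, 0.2]
opening: 0.999
grasp_force: 0.0
```

Call:
play_rows(rows=[{"dp":[-0.7,-0.67,0],"turn":[0,0,0],"fingers":0},{"dp":[-0.7,-0.67,0],"turn":[0,0,0],"fingers":0},{"dp":[-0.7,-0.67,0],"turn":[0,0,0],"fingers":0},{"dp":[-0.7,-0.67,0],"turn":[0,0,0],"fingers":0},{"dp":[-0.7,-0.67,0],"turn":[0,0,0],"fingers":0}])

```text
clock: 0.98
eef_pos: [357.9, 281.2, 231.3]
tcp_rot: [3.142, 0.0, 2.858]
contact_force: [1.7, -0.3, 0.4]
opening: 1.002
grasp_force: 0.0
```

Call:
play_rows(rows=[{"dp":[-0.7,-0.67,0],"turn":[0,0,0],"fingers":0},{"dp":[-0.7,-0.67,0],"turn":[0,0,0],"fingers":0},{"dp":[-0.7,-0.67,0],"turn":[0,0,0],"fingers":0},{"dp":[-0.7,-0.67,0],"turn":[0,0,0],"fingers":0},{"dp":[-0.7,-0.67,0],"turn":[0,0,0],"fingers":0}])

```text
clock: 1.4
eef_pos: [454.9, 113.3, 231.4]
tcp_rot: [3.141, 0.0, 2.858]
contact_force: [0.2, 1.0, 0.2]
opening: 0.997
grasp_force: 0.0
```

Call:
play_rows(rows=[{"dp":[-0.7,-0.67,0],"turn":[0,0,0],"fingers":0},{"dp":[-0.7,-0.67,0],"turn":[0,0,0],"fingers":0},{"dp":[-0.7,-0.67,0],"turn":[0,0,0],"fingers":0},{"dp":[-0.7,-0.67,0],"turn":[0,0,0],"fingers":0},{"dp":[-0.5,-0.4,0],"turn":[0,0,-0.35],"fingers":0}])

```text
clock: 1.82
eef_pos: [547.7, -43.3, 231.2]
tcp_rot: [-3.141, 0.001, 2.893]
contact_force: [-0.3, -0.3, -0.2]
opening: 1.003
grasp_force: 0.0
```

Call:
play_rows(rows=[{"dp":[0,0,0],"turn":[0,0,-1],"fingers":0},{"dp":[0,0,0],"turn":[0,-1,0],"fingers":0},{"dp":[0,0,0],"turn":[0,-1,0],"fingers":0},{"dp":[0,0,0],"turn":[0,-1,0],"fingers":0},{"dp":[0,0,0],"turn":[0,-1,0],"fingers":0}])

```text
clock: 2.23
eef_pos: [546.7, -40.2, 231.8]
tcp_rot: [3.141, 0.424, 2.999]
contact_force: [-0.0, -0.8, -0.1]
opening: 1.002
grasp_force: 0.0
```

Call:
play_rows(rows=[{"dp":[0,0,0],"turn":[0,-1,0],"fingers":0},{"dp":[0,0,0],"turn":[0,-1,0],"fingers":0},{"dp":[0,0,0],"turn":[0,0,0],"fingers":0}])

```text
clock: 2.48
eef_pos: [542.1, -39.5, 228.2]
tcp_rot: [-3.142, 0.627, 3.0]
contact_force: [-1.2, 0.2, -1.6]
opening: 0.999
grasp_force: 0.0
```

```bash
python3 - <<'E'
from h import *
f=snap('wrist','w1.png'); print(r.sense()['qpos'].round(2))
cv2.imwrite('pics/w1b.png',cv2.resize(cv2.imread('pics/w1.png'),(768,576)))
s=r.sense(); print(s['eef_pos'],s['tcp_rot'])
print('handle proj',proj(f,[[657,-79,105],[657,-79,155],[657,-79,55]]))
E
```

```text
[-0.04 -0.01  2.25 -0.22  0.28 -1.27]
[543.68990933 -39.88754049 229.32796713] [-3.14026097  0.62335455  3.00052635]
handle proj [[233.26025417 190.37262329]
 [231.37747516 229.12455219]
 [234.83327029 157.94562733]]
```

View pics/w1b.png

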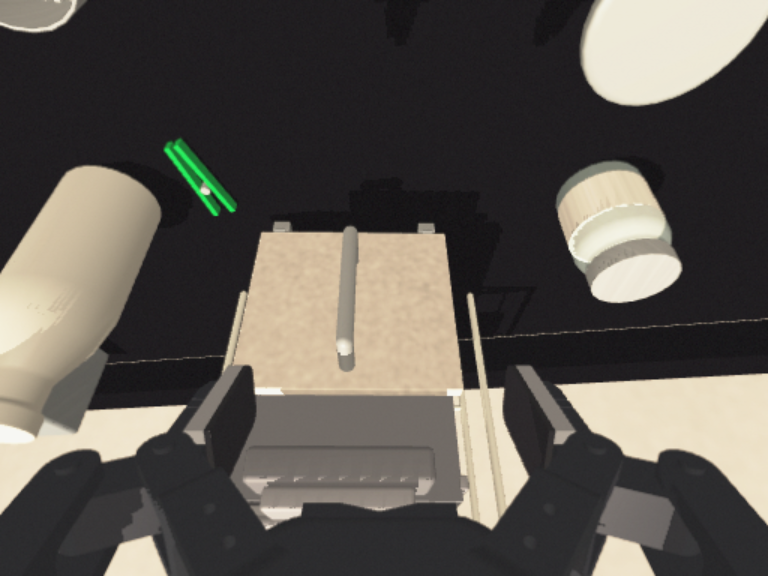

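The wrist view shows the handle bar from (349,230) to (343,345) in the enlarged picture, centred on the panel. The peg, bottle and jar are clear of it. I'll check the yaw and work out the approach.

```bash
cat >> h.py <<'E'
def delta(P,s=None):
    s=s or r.sense(); return R.from_euler('xyz',s['tcp_rot']).as_matrix().T@(np.array(P)-s['eef_pos'])/40
E
python3 - <<'E'
from h import *
f=load('w1.npy')
a=plane(f,237/1.5,389/1.5,175);b=plane(f,462/1.5,393/1.5,175);d=a-b;print(a,b,np.degrees(np.arctan2(d[1],d[0]))+90)
a=plane(f,261/1.5,234/1.5,15);b=plane(f,444/1.5,234/1.5,15);d=a-b;print(a,b,np.degrees(np.arctan2(d[1],d[0]))+90)
S=load('side0.npy');T=load('top0.npy')
print(tri([(f,228.5,229.5),(S,285+68/5,125+318/5)]),tri([(f,233,155),(S,285+57/5,125+430/5)]))
s=r.sense();z=R.from_euler('xyz',s['tcp_rot']).as_matrix()[:,2];print(z)
G=np.array([657,-80.5,105.]);print(delta(G+19*z-100*z),delta(G+19*z))
E
```

```text
[ 677.26838925 -164.10421758  175.        ] [708.17017771  -1.3375943  175.        ] -10.749857120499996
[ 683.68217483 -175.00816187   15.        ] [ 7.08502291e+02 -5.52516627e-01  1.50000000e+01] -8.097231878191948
[652.25621179 -80.85510397 157.91467   ] [652.75201276 -80.93301065  52.61751167]
[ 0.57777562 -0.0833947  -0.81192405]
[-0.57858999 -0.60129169  2.21998844] [-0.57858999 -0.60129169  4.71998844]
```

Call:
play_rows(rows=[{"dp":[-0.3,-0.3,0.3],"turn":[0,0,0],"fingers":0},{"dp":[-0.25,-0.3,0.7],"turn":[0,0,0],"fingers":0},{"dp":[0,0,0.8],"turn":[0,0,0],"fingers":0},{"dp":[0,0,0.6],"turn":[0,0,0],"fingers":0},{"dp":[0,0,0.5],"turn":[0,0,0],"fingers":0}])

```text
clock: 2.95
eef_pos: [630.8, -77.2, 149.1]
tcp_rot: [-3.141, 0.625, 2.998]
contact_force: [-0.9, -0.8, 0.2]
opening: 0.995
grasp_force: 0.0
```

Call:
play_rows(rows=[{"dp":[0,0,0.5],"turn":[0,0,0],"fingers":0},{"dp":[0,0,0.5],"turn":[0,0,0],"fingers":0},{"dp":[0,0,0.4],"turn":[0,0,0],"fingers":0},{"dp":[0,0,0.3],"turn":[0,0,0],"fingers":0},{"dp":[0,0,0],"turn":[0,0,0],"fingers":0}])

```text
clock: 3.37
eef_pos: [663.7, -84.8, 107.0]
tcp_rot: [-3.136, 0.624, 3.001]
contact_force: [0.1, 0.3, 0.8]
opening: 0.995
grasp_force: 0.0
```

```bash
python3 - <<'E'
from h import *
f=snap('wrist','w2.png'); g=snap('side','s2.png'); s=r.sense(); print(s['eef_pos'],s['tcp_rot'],s['contact_force'])
G=s['eef_pos']-19*R.from_euler('xyz',s['tcp_rot']).as_matrix()[:,2];print(G)
a=cv2.resize(cv2.imread('pics/w2.png'),(500,375)); b=cv2.resize(cv2.imread('pics/s2.png')[110:250,240:380],(375,375))[:,:300]
cv2.imwrite('pics/c2.png',np.hstack([a,b]))
E
```

```text
[662.35869001 -83.99297437 108.02809427] [-3.13845672  0.62463698  2.99942983] [-0.90241195 -0.49166976  0.61789497]
[651.36802392 -82.35970861 123.44035243]
```

View pics/c2.png

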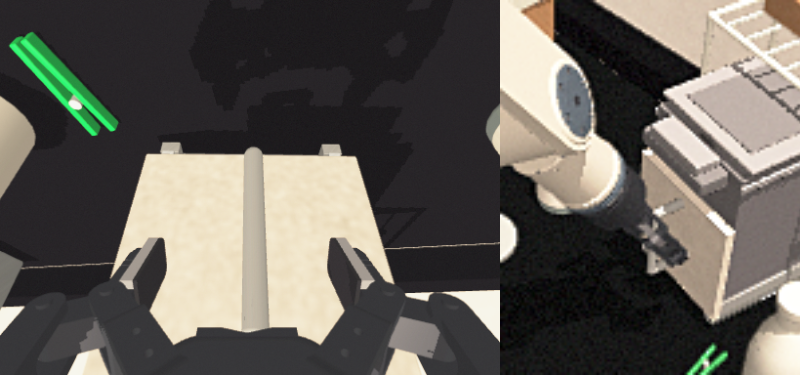

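The bar is between the open fingers, about 3 mm towards +y of the gap's middle, and the pads sit some 16 mm above its middle. I'll make a small correction and close.

Call:
play_rows(rows=[{"dp":[0.1,0.07,0.35],"turn":[0,0,0],"fingers":0},{"dp":[0,0,0],"turn":[0,0,0],"fingers":0.5},{"dp":[0,0,0],"turn":[0,0,0],"fingers":1},{"dp":[0,0,0],"turn":[0,0,0],"fingers":1},{"dp":[0,0,0],"turn":[0,0,0],"fingers":1}], force=60)

```text
clock: 3.88
eef_pos: [665.8, -82.2, 101.5]
tcp_rot: [3.14, 0.621, 2.999]
contact_force: [-0.7, -0.5, 0.3]
opening: 0.453
grasp_force: 0.0
```

Call:
play_rows(rows=[{"dp":[0,0,0],"turn":[0,0,0],"fingers":1},{"dp":[0,0,0],"turn":[0,0,0],"fingers":1},{"dp":[0,0,0],"turn":[0,0,0],"fingers":1},{"dp":[0,0,0],"turn":[0,0,0],"fingers":1},{"dp":[0,0,0],"turn":[0,0,0],"fingers":1}])

```text
clock: 4.3
eef_pos: [666.1, -81.2, 101.3]
tcp_rot: [3.139, 0.622, 3.0]
contact_force: [-2.0, 4.8, 2.7]
opening: 0.125
grasp_force: 58.4
```

Call:
play_rows(rows=[{"dp":[0,0,0],"turn":[0,0,0],"fingers":1},{"dp":[0,0,0],"turn":[0,0,0],"fingers":1}])

```text
clock: 4.47
eef_pos: [666.1, -81.2, 101.3]
tcp_rot: [3.139, 0.622, 3.0]
contact_force: [-2.0, 4.7, 3.5]
opening: 0.124
grasp_force: 58.4
```

```bash
python3 - <<'E'
from h import *
s=r.sense(); M=R.from_euler('xyz',s['tcp_rot']).as_matrix();print(M)
for y in (-8,-8.5): 
  a=np.radians(y); print(M.T@(-np.array([np.cos(a),np.sin(a),0])))
E
```

```text
[[-0.80464171  0.13959236  0.57711843]
 [ 0.11478727  0.99020638 -0.07946831]
 [-0.58255952  0.00230233 -0.81278478]]
[ 8.12786294e-01 -4.23767634e-04 -5.82561808e-01]
[ 0.81277006  0.00830276 -0.58252545]
```

Call:
play_rows(rows=[{"dp":[0.06,0,-0.043],"turn":[0,0,0],"fingers":1},{"dp":[0.14,0,-0.1],"turn":[0,0,0],"fingers":1},{"dp":[0.2,0,-0.143],"turn":[0,0,0],"fingers":1},{"dp":[0.2,0,-0.143],"turn":[0,0,0],"fingers":1},{"dp":[0.2,0,-0.143],"turn":[0,0,0],"fingers":1}])

```text
clock: 4.88
eef_pos: [624.4, -74.6, 101.4]
tcp_rot: [3.131, 0.601, 2.995]
contact_force: [6.2, 14.8, -42.0]
opening: 0.121
grasp_force: 58.3
```

Call:
play_rows(rows=[{"dp":[0.2,0,-0.143],"turn":[0,0,0],"fingers":1},{"dp":[0.2,0,-0.143],"turn":[0,0,0],"fingers":1},{"dp":[0.2,0,-0.143],"turn":[0,0,0],"fingers":1},{"dp":[0.1,0,-0.072],"turn":[0,0,0],"fingers":1},{"dp":[0.04,0,-0.029],"turn":[0,0,0],"fingers":1}])

```text
clock: 5.3
eef_pos: [584.7, -68.3, 102.2]
tcp_rot: [3.128, 0.581, 2.997]
contact_force: [7.2, 22.0, -65.9]
opening: 0.12
grasp_force: 58.6
```

```bash
python3 - <<'E'
from h import *
s=r.sense(); print(s['qpos'].round(3),s['eef_pos'],s['tcp_rot'],s['contact_force'],s['wrist_torque'])
E
```

```text
[-1.180e-01  3.180e-01  2.242e+00 -1.294e+00  1.000e-03 -2.540e-01] [584.69712476 -68.2780817  102.22500508] [3.12820731 0.58149698 2.99671829] [  7.17953342  21.9687831  -65.94918905] [2.7920737  4.38445595 1.91543867]
```

Joints 5 and 4 have reached their limits, so the lean is too steep for this reach. I'll let go of the bar, lessen the lean to about 26° and regrip.

Call:
play_rows(rows=[{"dp":[0,0,0],"turn":[0,0,0],"fingers":0.5},{"dp":[0,0,0],"turn":[0,0,0],"fingers":0.2},{"dp":[0,0,0],"turn":[0,0,0],"fingers":0},{"dp":[0,0,0],"turn":[0,0,0],"fingers":0}])

```text
clock: 5.63
eef_pos: [595.6, -73.4, 112.8]
tcp_rot: [3.132, 0.603, 2.992]
contact_force: [-0.5, -0.3, 0.6]
opening: 0.684
grasp_force: 0.0
```

```bash
python3 - <<'E'
from h import *
s=r.sense(); print(s['qpos'].round(3),s['eef_pos'],s['tcp_rot'],s['contact_force'],s['opening'])
E
```

```text
[-0.122  0.309  2.228 -1.295  0.007 -0.253] [595.56108285 -73.42211371 112.8322448 ] [3.13182367 0.60263555 2.99165662] [-0.52834514 -0.25218345  0.62221303] 0.684207853896252
```

Call:
play_rows(rows=[{"dp":[0,0,-0.2],"turn":[0,0.3,0],"fingers":0},{"dp":[0,0,-0.1],"turn":[0,0.4,0],"fingers":0},{"dp":[0,0,0],"turn":[0,0.4,0],"fingers":0},{"dp":[0,0,0],"turn":[0,0.3,0],"fingers":0},{"dp":[0,0,0],"turn":[0,0,0],"fingers":0}])

```text
clock: 6.05
eef_pos: [597.4, -83.4, 117.3]
tcp_rot: [-3.123, 0.579, 2.989]
contact_force: [0.8, -0.2, 0.2]
opening: 1.001
grasp_force: 0.0
```

Call:
play_rows(rows=[{"dp":[0,0,0],"turn":[0,0,0],"fingers":0},{"dp":[0,0,0],"turn":[0,0,0],"fingers":0},{"dp":[0,0,0],"turn":[0,0,0],"fingers":0}])

```text
clock: 6.3
eef_pos: [596.0, -83.1, 116.0]
tcp_rot: [-3.121, 0.577, 2.992]
contact_force: [-0.1, -0.4, -0.3]
opening: 1.0
grasp_force: 0.0
```

```bash
python3 - <<'E'
from h import *
f=snap('wrist','w3.png');g=snap('top','t3.png')
s=r.sense(); M=R.from_euler('xyz',s['tcp_rot']).as_matrix();print(s['qpos'].round(3),s['eef_pos'],s['tcp_rot'],s['contact_force'],s['opening']); print('G',s['eef_pos']-19*M[:,2])
a=cv2.resize(cv2.imread('pics/w3.png'),(500,375)); b=cv2.resize(cv2.imread('pics/t3.png')[70:210,205:345],(375,375))[:,:300]
cv2.imwrite('pics/c3.png',np.hstack([a,b]))
E
```

```text
[-0.12   0.303  2.205 -0.566  0.067 -0.981] [595.91002248 -83.01282787 115.84193642] [-3.12164691  0.57692735  2.99170129] [ 0.12197879  1.17823456 -0.64569084] 0.9982204343817077
G [585.72127952 -81.090841   131.76347791]
```

View pics/c3.png

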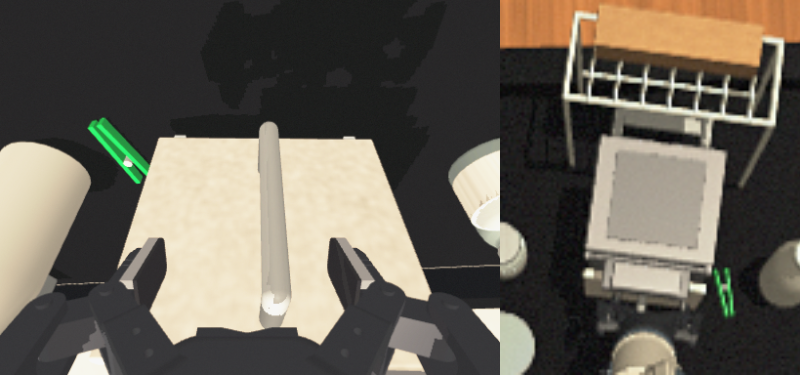

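Call:
play_rows(rows=[{"dp":[0.1,0.1,0],"turn":[-0.1,0.4,0],"fingers":0},{"dp":[0.1,0.1,0],"turn":[-0.1,0.4,0],"fingers":0},{"dp":[0.1,0.1,0],"turn":[0,0.4,0],"fingers":0},{"dp":[0,0,0],"turn":[0,0,0],"fingers":0},{"dp":[0,0,0],"turn":[0,0,0],"fingers":0}])

```text
clock: 6.82
eef_pos: [590.0, -75.1, 111.1]
tcp_rot: [-3.13, 0.481, 2.989]
contact_force: [0.1, -0.0, -0.3]
opening: 0.995
grasp_force: 0.0
```

```bash
python3 - <<'E'
from h import *
s=r.sense(); M=R.from_euler('xyz',s['tcp_rot']).as_matrix();print(s['qpos'].round(3),s['eef_pos'],s['tcp_rot'],s['contact_force'],s['opening']); print('G',s['eef_pos']-19*M[:,2])
print(delta(np.array([574.5,-69,105])+19*M[:,2]))
E
```

```text
[-0.111  0.305  2.156 -0.155  0.203 -1.383] [589.98987826 -75.09051176 111.13265434] [-3.1295444   0.48130052  2.98944128] [ 0.07258004 -0.00106441 -0.2848602 ] 0.9947939443664525
G [581.33110414 -73.53121936 127.97291081]
[0.43071876 0.09117771 0.42191477]
```

Call:
play_rows(rows=[{"dp":[0.2,0.05,0.2],"turn":[-0.1,0.2,0],"fingers":0},{"dp":[0.23,0.04,0.22],"turn":[0,0,0],"fingers":0},{"dp":[0,0,0],"turn":[0,0,0],"fingers":0.5},{"dp":[0,0,0],"turn":[0,0,0],"fingers":1},{"dp":[0,0,0],"turn":[0,0,0],"fingers":1}])

```text
clock: 7.23
eef_pos: [582.5, -70.4, 88.3]
tcp_rot: [-3.14, 0.459, 2.989]
contact_force: [0.5, -0.3, 0.2]
opening: 0.606
grasp_force: 0.0
```

Call:
play_rows(rows=[{"dp":[0,0,0],"turn":[0,0,0],"fingers":1},{"dp":[0,0,0],"turn":[0,0,0],"fingers":1},{"dp":[0,0,0],"turn":[0,0,0],"fingers":1},{"dp":[0,0,0],"turn":[0,0,0],"fingers":1},{"dp":[0,0,0],"turn":[0,0,0],"fingers":1}])

```text
clock: 7.65
eef_pos: [583.5, -68.5, 88.9]
tcp_rot: [3.141, 0.461, 2.99]
contact_force: [2.7, 20.1, 1.4]
opening: 0.12
grasp_force: 58.6
```

```bash
python3 - <<'E'
from h import *
s=r.sense(); M=R.from_euler('xyz',s['tcp_rot']).as_matrix();print(s['qpos'].round(3),s['eef_pos'],s['tcp_rot'],s['contact_force'],s['opening'],s['grasp_force']); print('G',s['eef_pos']-19*M[:,2])
a=np.radians(-8.4); print(M.T@(-np.array([np.cos(a),np.sin(a),0])))
f=snap('side','s4.png')
E
```

```text
[-0.108  0.342  2.168 -0.11   0.172 -1.424] [583.54851534 -68.52124044  88.94086104] [3.14125451 0.46120858 2.99014173] [ 2.73433948 20.08335476  1.39041794] 0.11986847164238146 58.56882870197296
G [575.18875187 -67.25187564 105.95565072]
[ 0.89550479 -0.00469277 -0.44502712]
```

Call:
play_rows(rows=[{"dp":[0,0.04,0],"turn":[0,0,0],"fingers":1},{"dp":[0.09,0,-0.045],"turn":[0,0,0],"fingers":1},{"dp":[0.12,0,-0.06],"turn":[0,0,0],"fingers":1},{"dp":[0.12,0,-0.06],"turn":[0,0,0],"fingers":1},{"dp":[0.06,0,-0.03],"turn":[0,0,0],"fingers":1}])

```text
clock: 8.12
eef_pos: [565.9, -65.6, 88.9]
tcp_rot: [-3.141, 0.461, 2.989]
contact_force: [4.3, 7.7, -1.7]
opening: 0.124
grasp_force: 59.7
```

Call:
play_rows(rows=[{"dp":[0.02,0,-0.01],"turn":[0,0,0],"fingers":1},{"dp":[0.02,0,-0.01],"turn":[0,0,0],"fingers":1},{"dp":[0.02,0,-0.01],"turn":[0,0,0],"fingers":1},{"dp":[0.02,0,-0.01],"turn":[0,0,0],"fingers":1},{"dp":[0.02,0,-0.01],"turn":[0,0,0],"fingers":1}])

```text
clock: 8.53
eef_pos: [561.9, -64.9, 88.9]
tcp_rot: [-3.141, 0.461, 2.989]
contact_force: [3.7, 8.2, 0.2]
opening: 0.122
grasp_force: 59.7
```

```bash
cat > q.py <<'E'
from h import *
a=np.radians(-8.4);u=np.array([np.cos(a),np.sin(a),0])
s=r.sense(); M=R.from_euler('xyz',s['tcp_rot']).as_matrix();G=s['eef_pos']-19*M[:,2]
print(s['qpos'].round(3),s['eef_pos'].round(1),s['tcp_rot'].round(3),s['contact_force'].round(1)); print('G',G.round(1),'out',-(G-np.array([655.1,-79.7,0]))@u, 'pull',s['contact_force']@u,'lat',s['contact_force']@np.array([-u[1],u[0],0]))
E
python3 q.py
```

```text
[-0.105  0.317  2.212 -0.142  0.154 -1.388] [561.9 -64.9  88.9] [-3.141  0.461  2.989] [3.7 8.2 0.2]
G [553.5 -63.6 105.9] out 102.83378389153853 pull 2.4697622016587353 lat 8.680022524819526
```

Call:
play_rows(rows=[{"dp":[0.02,0,-0.01],"turn":[0,0,0],"fingers":1},{"dp":[0.02,0,-0.01],"turn":[0,0,0],"fingers":1},{"dp":[0.02,0,-0.01],"turn":[0,0,0],"fingers":1},{"dp":[0.02,0,-0.01],"turn":[0,0,0],"fingers":1},{"dp":[0.02,0,-0.01],"turn":[0,0,0],"fingers":1}])

```text
clock: 8.95
eef_pos: [557.4, -64.2, 88.9]
tcp_rot: [-3.141, 0.461, 2.989]
contact_force: [4.2, 7.6, -1.1]
opening: 0.124
grasp_force: 59.7
```

Call:
play_rows(rows=[{"dp":[0.02,0,-0.01],"turn":[0,0,0],"fingers":1},{"dp":[0.02,0,-0.01],"turn":[0,0,0],"fingers":1},{"dp":[0.02,0,-0.01],"turn":[0,0,0],"fingers":1},{"dp":[0.02,0,-0.01],"turn":[0,0,0],"fingers":1},{"dp":[0.02,0,-0.01],"turn":[0,0,0],"fingers":1}])

```text
clock: 9.37
eef_pos: [553.0, -63.5, 88.9]
tcp_rot: [-3.141, 0.461, 2.989]
contact_force: [4.5, 8.4, -1.0]
opening: 0.124
grasp_force: 59.6
```

Call:
play_rows(rows=[{"dp":[0.02,0,-0.01],"turn":[0,0,0],"fingers":1},{"dp":[0.02,0,-0.01],"turn":[0,0,0],"fingers":1},{"dp":[0.02,0,-0.01],"turn":[0,0,0],"fingers":1},{"dp":[0.02,0,-0.01],"turn":[0,0,0],"fingers":1},{"dp":[0.02,0,-0.01],"turn":[0,0,0],"fingers":1}])

```text
clock: 9.78
eef_pos: [548.6, -62.8, 88.9]
tcp_rot: [-3.141, 0.461, 2.989]
contact_force: [3.9, 9.2, -0.4]
opening: 0.124
grasp_force: 59.6
```

Call:
play_rows(rows=[{"dp":[0.02,0,-0.01],"turn":[0,0,0],"fingers":1},{"dp":[0.02,0,-0.01],"turn":[0,0,0],"fingers":1},{"dp":[0.02,0,-0.01],"turn":[0,0,0],"fingers":1},{"dp":[0.02,0,-0.01],"turn":[0,0,0],"fingers":1},{"dp":[0.02,0,-0.01],"turn":[0,0,0],"fingers":1}])

```text
clock: 10.2
eef_pos: [544.1, -62.1, 88.9]
tcp_rot: [-3.141, 0.461, 2.989]
contact_force: [4.1, 8.2, -1.4]
opening: 0.123
grasp_force: 59.5
```

Still only drag, about 2.7 N.

Call:
play_rows(rows=[{"dp":[0.02,0,-0.01],"turn":[0,0,0],"fingers":1},{"dp":[0.02,0,-0.01],"turn":[0,0,0],"fingers":1},{"dp":[0.02,0,-0.01],"turn":[0,0,0],"fingers":1},{"dp":[0.02,0,-0.01],"turn":[0,0,0],"fingers":1},{"dp":[0.02,0,-0.01],"turn":[0,0,0],"fingers":1}])

```text
clock: 10.62
eef_pos: [539.7, -61.4, 88.9]
tcp_rot: [-3.141, 0.461, 2.989]
contact_force: [4.7, 10.4, -1.7]
opening: 0.122
grasp_force: 59.5
```

Call:
play_rows(rows=[{"dp":[0.02,0,-0.01],"turn":[0,0,0],"fingers":1},{"dp":[0.02,0,-0.01],"turn":[0,0,0],"fingers":1},{"dp":[0.02,0,-0.01],"turn":[0,0,0],"fingers":1},{"dp":[0.02,0,-0.01],"turn":[0,0,0],"fingers":1},{"dp":[0.02,0,-0.01],"turn":[0,0,0],"fingers":1}])

```text
clock: 11.03
eef_pos: [535.3, -60.7, 88.9]
tcp_rot: [-3.141, 0.461, 2.989]
contact_force: [3.7, 9.2, -2.6]
opening: 0.12
grasp_force: 59.4
```

Call:
play_rows(rows=[{"dp":[0.02,0,-0.01],"turn":[0,0,0],"fingers":1},{"dp":[0.02,0,-0.01],"turn":[0,0,0],"fingers":1},{"dp":[0.02,0,-0.01],"turn":[0,0,0],"fingers":1},{"dp":[0.02,0,-0.01],"turn":[0,0,0],"fingers":1},{"dp":[0.02,0,-0.01],"turn":[0,0,0],"fingers":1}])

```text
clock: 11.45
eef_pos: [530.8, -60.0, 88.9]
tcp_rot: [-3.141, 0.461, 2.989]
contact_force: [4.1, 9.8, -2.7]
opening: 0.12
grasp_force: 59.4
```

Call:
play_rows(rows=[{"dp":[0.02,0,-0.01],"turn":[0,0,0],"fingers":1},{"dp":[0.02,0,-0.01],"turn":[0,0,0],"fingers":1},{"dp":[0.02,0,-0.01],"turn":[0,0,0],"fingers":1},{"dp":[0.02,0,-0.01],"turn":[0,0,0],"fingers":1},{"dp":[0.02,0,-0.01],"turn":[0,0,0],"fingers":1}])

```text
clock: 11.87
eef_pos: [526.4, -59.3, 88.9]
tcp_rot: [-3.141, 0.461, 2.99]
contact_force: [4.8, 10.2, -1.7]
opening: 0.121
grasp_force: 59.4
```

```bash
python3 q.py
```

```text
[-0.1    0.275  2.284 -0.19   0.125 -1.335] [526.4 -59.3  88.9] [-3.141  0.461  2.99 ] [ 4.8 10.2 -1.7]
G [518.  -58.  105.9] out 138.7632971141576 pull 3.2672956329124285 lat 10.751912612231628
```

Call:
play_rows(rows=[{"dp":[0.02,0,-0.01],"turn":[0,0,0],"fingers":1},{"dp":[0.02,0,-0.01],"turn":[0,0,0],"fingers":1},{"dp":[0.02,0,-0.01],"turn":[0,0,0],"fingers":1},{"dp":[0.02,0,-0.01],"turn":[0,0,0],"fingers":1},{"dp":[0.02,0,-0.01],"turn":[0,0,0],"fingers":1}])

```text
clock: 12.28
eef_pos: [521.9, -58.6, 88.9]
tcp_rot: [-3.141, 0.461, 2.99]
contact_force: [4.4, 10.1, -2.4]
opening: 0.126
grasp_force: 59.4
```

Call:
play_rows(rows=[{"dp":[0.02,0,-0.01],"turn":[0,0,0],"fingers":1},{"dp":[0.02,0,-0.01],"turn":[0,0,0],"fingers":1},{"dp":[0.02,0,-0.01],"turn":[0,0,0],"fingers":1},{"dp":[0.02,0,-0.01],"turn":[0,0,0],"fingers":1},{"dp":[0.02,0,-0.01],"turn":[0,0,0],"fingers":1}])

```text
clock: 12.7
eef_pos: [517.8, -57.9, 89.0]
tcp_rot: [-3.141, 0.461, 2.99]
contact_force: [7.4, 9.9, -6.9]
opening: 0.119
grasp_force: 59.0
```

The pull is rising, about 3 N over the drag. I'll go roughly 4 mm further.

Call:
play_rows(rows=[{"dp":[0.02,0,-0.01],"turn":[0,0,0],"fingers":1},{"dp":[0.02,0,-0.01],"turn":[0,0,0],"fingers":1},{"dp":[0.02,0,-0.01],"turn":[0,0,0],"fingers":1},{"dp":[0.02,0,-0.01],"turn":[0,0,0],"fingers":1}])

```text
clock: 13.03
eef_pos: [514.7, -57.4, 89.0]
tcp_rot: [-3.141, 0.462, 2.99]
contact_force: [11.1, 9.4, -11.9]
opening: 0.124
grasp_force: 58.6
```

```bash
python3 q.py
```

```text
[-0.098  0.261  2.308 -0.212  0.115 -1.311] [514.7 -57.4  89. ] [-3.141  0.462  2.99 ] [ 11.1   9.4 -11.9]
G [506.3 -56.2 106. ] out 150.64364792080823 pull 9.565289294641406 lat 10.884992330237521
```

Call:
play_rows(rows=[{"dp":[0,0,0],"turn":[0,0,0],"fingers":1},{"dp":[-0.04,0,0.02],"turn":[0,0,0],"fingers":1},{"dp":[-0.09,0,0.045],"turn":[0,0,0],"fingers":1},{"dp":[-0.09,0,0.045],"turn":[0,0,0],"fingers":1},{"dp":[-0.09,0,0.045],"turn":[0,0,0],"fingers":1}])

```text
clock: 13.45
eef_pos: [527.3, -59.5, 88.9]
tcp_rot: [-3.141, 0.46, 2.99]
contact_force: [-1.7, 11.9, 4.3]
opening: 0.124
grasp_force: 60.2
```

Call:
play_rows(rows=[{"dp":[-0.09,0,0.045],"turn":[0,0,0],"fingers":1},{"dp":[-0.09,0,0.045],"turn":[0,0,0],"fingers":1},{"dp":[-0.07,0,0.035],"turn":[0,0,0],"fingers":1},{"dp":[0,0,0],"turn":[0,0,0],"fingers":1},{"dp":[0,0,0],"turn":[0,0,0],"fingers":1}])

```text
clock: 13.87
eef_pos: [538.9, -61.3, 88.9]
tcp_rot: [-3.141, 0.461, 2.989]
contact_force: [3.1, 8.3, -1.3]
opening: 0.122
grasp_force: 59.7
```

```bash
python3 q.py
```

```text
[-0.102  0.29   2.259 -0.171  0.135 -1.356] [538.9 -61.3  88.9] [-3.141  0.461  2.989] [ 3.1  8.3 -1.3]
G [530.6 -60.  105.9] out 126.07999682383009 pull 1.8672852827060362 lat 8.674894659092075
```

Call:
play_rows(rows=[{"dp":[0,0,0],"turn":[0,0,0],"fingers":0.7},{"dp":[0,0,0],"turn":[0,0,0],"fingers":0.4},{"dp":[0,0,0],"turn":[0,0,0],"fingers":0.2},{"dp":[0,0,0],"turn":[0,0,0],"fingers":0},{"dp":[0,0,0],"turn":[0,0,0],"fingers":0}])

```text
clock: 14.28
eef_pos: [537.8, -62.0, 88.3]
tcp_rot: [-3.141, 0.459, 2.989]
contact_force: [-0.3, -0.1, -0.1]
opening: 0.827
grasp_force: 0.0
```

```bash
python3 q.py
```

```text
[-0.103  0.29   2.259 -0.171  0.136 -1.357] [537.8 -62.   88.3] [-3.141  0.459  2.989] [-0.3 -0.1 -0.1]
G [529.5 -60.7 105.3] out 127.01482000862383 pull -0.2588094132971301 lat -0.10562647722057487
```

Call:
play_rows(rows=[{"dp":[0,0,-0.2],"turn":[0,0,0],"fingers":0},{"dp":[0,0,-0.6],"turn":[0,0,0],"fingers":0},{"dp":[0,0,-1],"turn":[0,0,0],"fingers":0},{"dp":[0,0,-1],"turn":[0,0,0],"fingers":0},{"dp":[0,0,-1],"turn":[0,0,0],"fingers":0}])

```text
clock: 14.7
eef_pos: [469.7, -51.1, 225.8]
tcp_rot: [-3.141, 0.457, 2.989]
contact_force: [0.4, -0.1, -0.7]
opening: 1.001
grasp_force: 0.0
```

Call:
play_rows(rows=[{"dp":[0,0,-1],"turn":[0,0,0],"fingers":1},{"dp":[0,0,-0.6],"turn":[0,0,0],"fingers":1},{"dp":[0,0,0],"turn":[0,0,0],"fingers":1},{"dp":[0,0,0],"turn":[0,0,0],"fingers":1},{"dp":[0,0,0],"turn":[0,0,0],"fingers":1}])

```text
clock: 15.12
eef_pos: [443.1, -47.0, 281.6]
tcp_rot: [-3.141, 0.459, 2.989]
contact_force: [0.1, -0.6, -0.3]
opening: 0.299
grasp_force: 0.0
```

```bash
python3 q.py; python3 - <<'E'
from h import *
for n in ('wrist','side','top'): snap(n,n+'5.png')
a=cv2.resize(cv2.imread('pics/wrist5.png'),(500,375)); b=cv2.resize(cv2.imread('pics/side5.png')[120:270,250:370],(300,375),interpolation=cv2.INTER_CUBIC)
cv2.imwrite('pics/c5.png',np.hstack([a,b]))
E
```

```text
[-0.086 -0.234  2.231 -0.048  0.687 -1.474] [443.1 -47.  281.6] [-3.141  0.459  2.989] [ 0.1 -0.6 -0.3]
G [434.8 -45.7 298.6] out 222.9458606732179 pull 0.15479422149183597 lat -0.5451394762100487
```

View pics/c5.png

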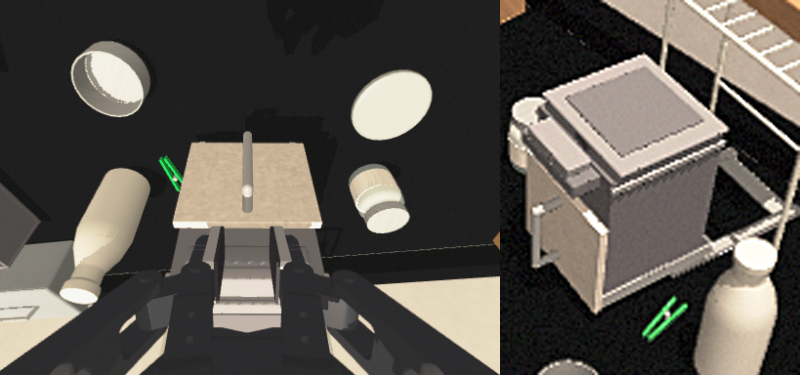

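The wrist view shows the pull-out drawn out with the bystanders undisturbed. In the side view the button's top face is near (275,178). I'll compute its position.

```bash
python3 - <<'E'
from h import *
S=load('side5.npy');T=load('top5.npy');W=load('wrist5.npy')
print('side btn',plane(S,274.8,178.4,257)); 
P=np.array([560.5,-66.5,257]);print('proj',proj(S,P),proj(T,P),proj(W,P))
# gray-mask of button top in side: brightness contour near
im=cv2.cvtColor(S['pixels'],cv2.COLOR_RGB2GRAY)[165:195,258:292]; 
h=np.array([530.6,-60,105.9]); print('bar top/bottom proj',proj(S,[[h[0],h[1],155],[h[0],h[1],55]]).round(1),((proj(S,[[h[0],h[1],155],[h[0],h[1],55]])-[250,120])*2.5).round())
a=np.radians(-8.4);u=np.array([np.cos(a),np.sin(a),0]);v=np.array([-u[1],u[0],0])
C=[P+i*17*u+j*45*v for i,j in((-1,-1),(-1,1),(1,1),(1,-1))]
print(((proj(S,C)-[250,120])*2.5+[500,0]).round()); print((proj(W,C)*500/512).round())
s=r.sense(); print(delta(P+[0,0,30]-8*u,s), delta(P-8*u,s)-delta(P-8*u+[0,0,30],s))
E
```

```text
side btn [553.57292265 -74.38791068 257.        ]
proj [[274.78767308 175.93476844]] [[258.556298   184.18935488]] [[251.86908651 297.94219811]]
bar top/bottom proj [[265.2 203.5]
 [264.9 224.5]] [[ 38. 209.]
 [ 37. 261.]]
[[571. 168.]
 [529. 123.]
 [553. 113.]
 [596. 157.]]
[[195. 282.]
 [296. 282.]
 [292. 299.]
 [200. 299.]]
[-2.56608243 -0.03428194  1.07459947] [0.33015276 0.00073792 0.67342306]
```

Call:
play_rows(rows=[{"dp":[-0.4,0,0.17],"turn":[0,0,0],"fingers":1},{"dp":[-0.7,-0.03,0.29],"turn":[0,0,0],"fingers":1},{"dp":[-0.7,0,0.29],"turn":[0,0,0],"fingers":1},{"dp":[-0.5,0,0.21],"turn":[0,0,0],"fingers":1},{"dp":[-0.27,0,0.11],"turn":[0,0,0],"fingers":1}])

```text
clock: 15.68
eef_pos: [555.3, -65.6, 287.7]
tcp_rot: [-3.141, 0.457, 2.989]
contact_force: [0.1, 0.4, 0.7]
opening: 0.003
grasp_force: 0.0
```

Call:
play_rows(rows=[{"dp":[0.11,0,0.22],"turn":[0,0,0],"fingers":1},{"dp":[0.11,0,0.22],"turn":[0,0,0],"fingers":1},{"dp":[0,0,0],"turn":[0,0,0],"fingers":1},{"dp":[0,0,0],"turn":[0,0,0],"fingers":1}])

```text
clock: 16.02
eef_pos: [550.9, -64.9, 267.5]
tcp_rot: [-3.14, 0.455, 2.989]
contact_force: [-0.4, -0.6, 0.1]
opening: 0.001
grasp_force: 0.0
```

```bash
python3 q.py; python3 - <<'E'
from h import *
snap('side','side6.png');snap('wrist','wrist6.png')
b=cv2.resize(cv2.imread('pics/side6.png')[110:230,230:350],(500,500),interpolation=cv2.INTER_CUBIC)
w=cv2.resize(cv2.imread('pics/wrist6.png')[184:384,196:316],(300,500),interpolation=cv2.INTER_CUBIC)
cv2.imwrite('pics/c6.png',np.hstack([b,w]))
E
```

```text
[-0.107 -0.005  2.072 -0.036  0.62  -1.5  ] [550.9 -64.9 267.5] [-3.14   0.455  2.989] [-0.4 -0.6  0.1]
G [542.6 -63.6 284.6] out 113.60724325675166 pull -0.30821727578652863 lat -0.6278098476123085
```

View pics/c6.png

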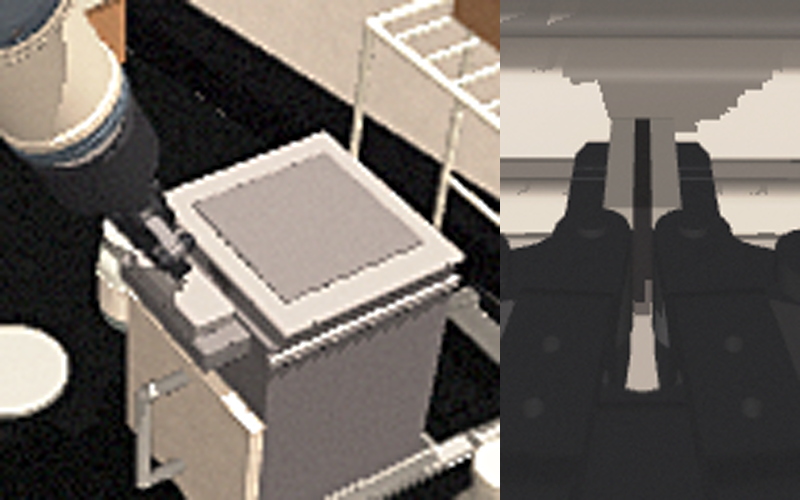

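The fingertips are over the button, but their lower corner is close to its front edge. I'll shift 7 mm inward, then press.

Call:
play_rows(rows=[{"dp":[-0.16,0,0.077],"turn":[0,0,0],"fingers":1},{"dp":[0.044,0,0.09],"turn":[0,0,0],"fingers":1},{"dp":[0.022,0,0.045],"turn":[0,0,0],"fingers":1},{"dp":[0,0,0],"turn":[0,0,0],"fingers":1}])

```text
clock: 16.45
eef_pos: [559.7, -66.3, 263.0]
tcp_rot: [-3.141, 0.458, 2.989]
contact_force: [-0.2, -0.1, 0.2]
opening: 0.003
grasp_force: 0.0
```

Call:
play_rows(rows=[{"dp":[0.022,0,0.045],"turn":[0,0,0],"fingers":1},{"dp":[0.011,0,0.022],"turn":[0,0,0],"fingers":1},{"dp":[0,0,0],"turn":[0,0,0],"fingers":1}])

```text
clock: 16.7
eef_pos: [560.0, -66.3, 260.5]
tcp_rot: [-3.141, 0.459, 2.989]
contact_force: [0.4, 0.2, 0.2]
opening: -0.002
grasp_force: 0.5
```

Call:
play_rows(rows=[{"dp":[0.022,0,0.045],"turn":[0,0,0],"fingers":1},{"dp":[0.011,0,0.022],"turn":[0,0,0],"fingers":1},{"dp":[0,0,0],"turn":[0,0,0],"fingers":1}])

```text
clock: 16.95
eef_pos: [560.2, -66.3, 257.6]
tcp_rot: [-3.141, 0.459, 2.989]
contact_force: [-0.9, 0.8, 2.8]
opening: 0.001
grasp_force: 1.4
```

Call:
play_rows(rows=[{"dp":[0.022,0,0.045],"turn":[0,0,0],"fingers":1},{"dp":[0,0,0],"turn":[0,0,0],"fingers":1}])

```text
clock: 17.12
eef_pos: [560.3, -66.3, 255.6]
tcp_rot: [-3.141, 0.459, 2.989]
contact_force: [-1.4, 0.2, 4.0]
opening: -0.002
grasp_force: 2.1
```

Call:
play_rows(rows=[{"dp":[0.022,0,0.045],"turn":[0,0,0],"fingers":1},{"dp":[0,0,0],"turn":[0,0,0],"fingers":1},{"dp":[0,0,0],"turn":[0,0,0],"fingers":1}])

```text
clock: 17.37
eef_pos: [560.4, -66.4, 253.7]
tcp_rot: [-3.141, 0.459, 2.989]
contact_force: [-1.0, 0.4, 4.4]
opening: 0.003
grasp_force: 2.6
```

```bash
python3 - <<'E'
from h import *
a=cv2.cvtColor(load('side6.npy')['pixels'],cv2.COLOR_RGB2GRAY).astype(int);f=snap('side','side7.png');b=cv2.cvtColor(f['pixels'],cv2.COLOR_RGB2GRAY).astype(int)
ys,xs=np.where(abs(a-b)>30); print(len(ys), np.percentile(ys,[5,50,95]),np.percentile(xs,[5,50,95]))
E
```

```text
9253 [ 36. 126. 200.] [  8. 163. 322.]
```

Call:
play_rows(rows=[{"dp":[0.015,0,0.03],"turn":[0,0,0],"fingers":1},{"dp":[0,0,0],"turn":[0,0,0],"fingers":1},{"dp":[0,0,0],"turn":[0,0,0],"fingers":1}])

```text
clock: 17.67
eef_pos: [561.1, -66.4, 253.3]
tcp_rot: [-3.141, 0.461, 2.989]
contact_force: [0.2, 0.4, 7.4]
opening: 0.001
grasp_force: 3.6
```

Call:
play_rows(rows=[{"dp":[-0.1,0,-0.2],"turn":[0,0,0],"fingers":1},{"dp":[-0.1,0,-0.3],"turn":[0,0,0],"fingers":1},{"dp":[0.2,0,-0.7],"turn":[0,0,0],"fingers":1},{"dp":[0.5,0,-0.8],"turn":[0,0,0],"fingers":1},{"dp":[0.5,0,-0.8],"turn":[0,0,0],"fingers":1}])

```text
clock: 18.08
eef_pos: [474.3, -53.1, 335.0]
tcp_rot: [-3.141, 0.456, 2.989]
contact_force: [0.1, -0.4, 0.5]
opening: 0.003
grasp_force: 0.0
```

Call:
play_rows(rows=[{"dp":[0.5,0,-0.8],"turn":[0,0,0],"fingers":1},{"dp":[0.5,0,-0.8],"turn":[0,0,0],"fingers":1},{"dp":[0,0,0],"turn":[0,0,0],"fingers":1},{"dp":[0,0,0],"turn":[0,0,0],"fingers":1},{"dp":[0,0,0],"turn":[0,0,0],"fingers":1}])

```text
clock: 18.5
eef_pos: [412.2, -43.4, 374.5]
tcp_rot: [-3.141, 0.459, 2.989]
contact_force: [0.4, 0.8, -0.2]
opening: 0.001
grasp_force: 0.0
```

```bash
python3 - <<'E'
from h import *
snap('side','side8.png');snap('top','top8.png')
b=cv2.resize(cv2.imread('pics/side8.png')[100:300,210:410],(400,400),interpolation=cv2.INTER_CUBIC)
w=cv2.resize(cv2.imread('pics/top8.png')[60:260,170:370],(400,400),interpolation=cv2.INTER_CUBIC)
cv2.imwrite('pics/c8.png',np.hstack([b,w]))
E
```

```text
(no output)
```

View pics/c8.png

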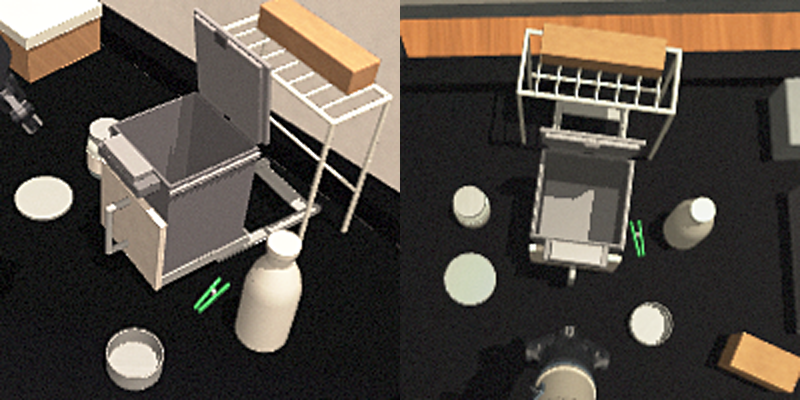

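The side view shows the lid standing open, with its top edge at about (200,12)-(268,65) in the crop, clear of the shelf. The other things are undisturbed. I'll check the carriage position and lid angle numerically, then sign off.

```bash
python3 - <<'E'
from h import *
T=load('top8.npy');S=load('side8.npy')
P=tri([(S,210+(234)/4,100+(38.)/2),(T,170+(592-400)/2,60+133/2)]) if 0 else tri([(S,210+233/2,100+40/2),(T,170+193/2,60+132/2)])
a=np.radians(-8.4);u=np.array([np.cos(a),np.sin(a),0])
print('lid edge',P, 'along u from handle',(P-[530.5,-60,0])@u,'hinge about 30+28+156=214, z 245')
print('bar proj',proj(T,[[530.5,-60,155],[530.5,-60,55]]),'seen', 170+172/2,60+264/2,60+284/2)
i5=load('side5.npy')['pixels'].astype(int)[185:240,255:300];i8=S['pixels'].astype(int)[185:240,255:300]
print('panel/handle change',abs(i5-i8).mean()); print(r.sense()['contact_force'],r.sense()['clock'])
E
```

```text
lid edge [728.03796473 -91.85735858 389.82310137] along u from handle 200.07266263980907 hinge about 30+28+156=214, z 245
bar proj [[255.97293377 196.27982178]
 [255.12163312 199.2985565 ]] seen 256.0 192.0 202.0
panel/handle change 7.8065993265993265
[ 0.62817891  0.37375352 -0.43078726] 18.6
```

```bash
python3 -c "
from rig import r; print(r.sign_off())"
```

```text
the job is handed in; nothing more can be done
None
```

I drew the bin out until the runner went tight (about 7 N over the drag, roughly 6 mm in) and eased it back to about 19 mm short of that point. I then pressed the button, the lid sprang open to about 1.4 rad, and the last pictures show the other things where they were; the job is handed in, though sign-off returned no verdict.

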